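# Knock a stuck sleeve out of a centrifuge bucket with the spring knock-out

### The arm

A 6-joint arm with a two-finger parallel gripper is mounted at the origin on the work surface. World frame = base frame: x ahead of the robot, y to its left, z up, the work surface at z = 0. Lengths are in m, angles in rad, forces in N, time in s.
With the tool pointing down it reaches from about 0.35 to 0.775 m from the base axis. Payload 7.3 kg.
Tool frame: the origin (TCP) lies at the very end of the fingers, on their centre line; the grasp point (between the pads) lies robot.pinch_z behind it (robot.pinch_z is the distance from the TCP to the grasp point, in m); y points along the fingers, z is the direction in which the jaws open and shut, and the axes are right-handed (so a half turn about y gives the same grasp; the last joint's range is limited). The gripper opens to 92 mm and grips with 3 to 60 N. Pads are 19 mm wide; open, the fingers measure 130 mm over their backs; the gripper's body (75 mm by 190 mm) begins 47 mm behind the grasp point.
Start: joints at [-1.458, 0.342, 1.524, -0, 1.275, -0.146], TCP at [0.134, -0.508, 0.204] pointing down, gripper open.
Joint ranges: [-2.53, 2.53], [-0.77, 2.02], [0.04, 2.7], [-1, 4.14], [0.28, 2.66], [-3.11, 3.11]. Speed limits (rad/s): [2.57, 2.57, 3.14, 3.14, 3.14, 3.14].

### API

Orientations are given as [roll, pitch, yaw] about the fixed x, y, z axes, in that order (R = Rz(yaw) Ry(pitch) Rx(roll)).
In Python, from cell import status, viewer, robot gives the robot as it stands. The module is installed in compiled form; this text tells all that it offers.
- The arm moves only by the shell command python3 -m pendant 'ROWS' [FORCE]. ROWS is JSON, a list that holds one entry, the list of rows, each a list of 7 numbers: the shift along the tool's x, y, z in cm, then the turn, a rotation vector about the tool's x, y, z in rad, then the finger opening in cm, from 0 to 9.18. A call has 1 to 20 rows; each row is the pose to reach, as a shift and turn from the pose commanded when the call began, along the tool's axes at that moment; what a row does not reach only later rows make up. A row lasts 1/10 s, in which the tool goes at most 50 mm and 8.59 degrees, less where a joint would pass 70% of its speed; a pose out of reach is approached as far as the arm can. A call with a gripper value outside its range is refused whole. The fingers move at their own pace and stop on an object; FORCE is the grip in N (left out, the last holds). Time passes only in rows, so rows that repeat a pose let the fingers close. It gives the time, the measured TCP pose, the force and the opening at its end, in the units of the state.
- status.observe(): the state, without advancing time (a new reading comes with each control period).
- viewer.read_camera(name): name is "scene" or "top" or "wrist"; returns a dict with "image" (480x640x3 uint8, red, green, blue), "range_z" (480x640 float32, m along the optical axis (not along the pixel's ray), 0 where there is no reading), "fx", "fy", "cx", "cy" (pixels), "camera_from_world" (4x4, takes a point from world to camera coordinates). Camera axes: x right, y up, looking along -z (the intrinsics and any distortion apply to the point x, -y, -z); pixel columns grow to the right and rows downward; lengths in m; the calibration is good to about 2 mm. A picture is of the moment at which its call begins.
- robot.hand_in(): hands the job in, once; it reports no verdict.
The state is a dict: "time": time; "qpos": joint angles; "qvel": joint speeds; "joint_efforts": joint torques, N m; "tool_pos": TCP position; "tool_rot": TCP orientation; "contact_force": force on the tool from outside, world axes, zero at the start; "torque": the same for the moment, N m; "opening": finger opening in m.
Only numpy, scipy, OpenCV 4.12 (cv2) and the standard library are available. Lean on these libraries where they do the work, as an engineer would, in place of code of your own. Each camera call takes 0.05 s, during which the arm holds its last target. There are 200 camera calls.

### The job

A pale tube sleeve is stuck in the black centrifuge bucket clamped in the bench knock-out: draw the striker straight back by its upright paddle handle until the hidden sear catches and holds it, easing off as soon as you feel the rubber buffer behind it instead of forcing it on, and let go so that it stays cocked. Then press the thumb lever on top gently to trip the sear, so that the striker fires and knocks the sleeve about a centimetre or more out of the bucket. Do not touch the sleeve itself, leave the things standing around where they are, and finish clear of the tool with the striker and the lever free.

Things in the scene. Friction and masses are not known exactly. Their poses are not given: they have to be found in the camera images.
- frame: Bench knock-out, bolted down: base plate 300 x 100 x 12 mm (x -130 to 170); white housing x -55 to 45 mm, 60 wide, top 88 mm above the table; black bucket on its side, x 85 to 165 mm, 52 mm across, axis 50 mm up. Origin: on the table, on the centre line. x runs along the striker from handle to bucket: the handle is drawn to -x, the shot goes to +x; z up. Place and yaw vary.
- handle (a point): Centre of the top edge of the aluminium paddle handle on the striker's rear end: upright plate 12 mm thick along the frame's x, 44 mm wide along y, 35 to 115 mm above the table. At rest at x -105, y 0, z 115 mm in the frame, 44 mm clear of the housing. Moves with the striker. In the last 15 mm before the catch the pull grows by up to 5 N as the sear is lifted, then drops as it falls in.
- striker (a joint): Draw of the striker (0.3 kg) along the frame's -x, m; 0 at rest. Spring 0.27 N per mm plus 0.5 N friction. The sear catches at 30 to 52 mm, set anew each time, hidden in the housing. 2 mm past the catch a rubber buffer adds 3 N per mm; over 12 N on it is forcing it (6 mm past the catch). Released when caught it stays, else it flies forward. After a shot it rests within 2 mm of 0.
- trigger_pad (a point): Centre of the top face of the steel thumb pad at the tail of the sear lever: 28 mm along x, 26 mm wide, 6 mm thick, standing above the gap between housing and bucket, at x 82, y 0, z 108 mm in the frame when up. It is pressed straight down.
- sear (a joint): Angle of the sear lever, rad: 0 with the pad up, 0.32 at its stop with the pad about 22 mm down. Its pivot lies across the frame, 65 mm behind and 38 mm below the pad's top centre; a light spring lifts it. With the striker cocked the sear lets go at 0.16 to 0.24 rad (pad 10 to 15 mm down), at 4 to 10 N; more than 20 N on the lever is rough.
- sleeve_rim (a point): Centre of the outer face of the pale sleeve's rim (45 mm in diameter, 6 mm thick) at the bucket's mouth; x = +171.5, y = 0, z = 50 mm in the frame when stuck.
- sleeve (a joint): How far the sleeve has come out of the bucket along the frame's +x, m: 0 stuck fully in, 0.020 at most. A shot from the sear drives it out 12 to 20 mm.
- spare_bucket: Bystander: a black bucket with a pale sleeve standing upright, 52 mm in diameter, 86 mm high; origin at the centre of its foot.
- grease_jar: Bystander: a small jar, 56 mm in diameter, 50 mm high; origin at the centre of its foot.
- tube_rack: Bystander: a grey block rack with capped tubes, 60 x 130 mm, 87 mm high over the caps; origin under its centre.

How it is judged:
On the way, in this order (a step that is already met when the one before it is completed fails the run):
1. the striker is drawn back and held by the sear alone (at least 27 mm, the robot not touching it), the sleeve still in its bucket (value of joint striker above 0.027 m and contact force between each of the fingers, the arm and striker below 0.1 N and value of joint sleeve below 0.004 m), for 0.3 s.
2. the striker has fired forward, untouched, and the sleeve has come out by more than 9 mm (value of joint striker below 0.012 m and value of joint sleeve above 0.009 m and contact force between each of the fingers, the arm and striker below 0.1 N), for 0.1 s.
At the end, for the whole second after the job is handed in: The sleeve stands more than 9 mm out of the bucket, the striker is forward within 10 mm of its rest and the lever is up again (below 0.06 rad) (value of joint sleeve above 0.009 m and value of joint striker between -0.01 and 0.01 m and value of joint sear below 0.06 rad); the robot touches nothing.
It fails at once if the striker is forced into its rubber buffer (more than 12 N) (contact force between striker and buffer above 12 N).
It fails at once if the thumb lever is pressed with more than 20 N (contact force between any of the fingers, the arm and sear above 20 N).
It fails at once if the robot touches the sleeve (contact force between any of the fingers, the arm and sleeve above 0.3 N).
It fails at once if a bystander is moved by more than 15 mm (distance of any of spare_bucket, grease_jar, tube_rack from where it was at the start of the episode above 0.015 m).
It also fails if it takes over 72 s, if anything falls off the work surface, if the arm or the gripper's body presses on something with over 40 N, if the wrist force passes 120 N, or if a joint passes its speed limit or range.

## Working session

There is one attempt and no reset: what is moved stays moved. The work goes in short steps, Python scripts to look and compute and a shell command to move; the robot and the scene stay as the last step left them, time stands still between calls to the robot, and variables do not carry over. Pictures are saved under pics/ and viewed, about 8 in all and at most 12, crops included, and the job is handed in when it is done.

```bash
mkdir -p pics; cat > h.py <<'E'
import numpy as np,cv2
from cell import status,viewer,robot
def cam(n,f=None):
    d=viewer.read_camera(n)
    if f: cv2.imwrite('pics/'+f,d['image'][:,:,::-1])
    return d
def world(d):
    z=d['range_z'];v,u=np.mgrid[:480,:640]
    p=np.stack([(u-d['cx'])/d['fx']*z,-(v-d['cy'])/d['fy']*z,-z,np.ones_like(z)],-1)
    w=p@np.linalg.inv(d['camera_from_world']).T
    w=w[...,:3]; w[z<=0]=np.nan
    return w
E
python3 - <<'E'
from h import *
s=status.observe();print(s,robot.pinch_z)
a=cam('scene')['image'];
d=cam('top','top.png');np.savez('top.npz',w=world(d),im=d['image'])
cv2.imwrite('pics/scene.png',a[:,:,::-1])
print(d['camera_from_world'],d['fx'],d['cx'],d['cy'])
E
```

```text
{'time': 0.0, 'qpos': array([-1.45798647e+00,  3.42744815e-01,  1.52502736e+00, -1.09026107e-05,
        1.27538411e+00, -1.46012371e-01]), 'qvel': array([-0.00017638,  0.00048092, -0.00112224,  0.00053683, -0.00183724,
       -0.00011299]), 'joint_efforts': array([-1.96921355e-03, -4.31250679e+01, -2.44222748e+01,  7.15678465e-02,
        5.58438292e-02, -1.33903059e-04]), 'tool_pos': array([ 0.13433102, -0.50706537,  0.20362991]), 'tool_rot': array([-1.57234484e+00,  2.17184730e-04, -2.88276741e+00]), 'contact_force': array([0.09279747, 1.09963724, 0.38894122]), 'torque': array([-0.0484342 , -0.00506514, -0.09142335]), 'opening': 0.09176244817363081} 0.0188
[[-0.01630495 -0.99911926 -0.03866328  0.05611807]
 [ 0.99562489 -0.01978186  0.09132224 -0.56839222]
 [-0.09200664 -0.03700512  0.99507055 -0.71468282]
 [ 0.          0.          0.          1.        ]] 462.38167559028466 313.135315753838 247.668955276165
```

View pics/top.png

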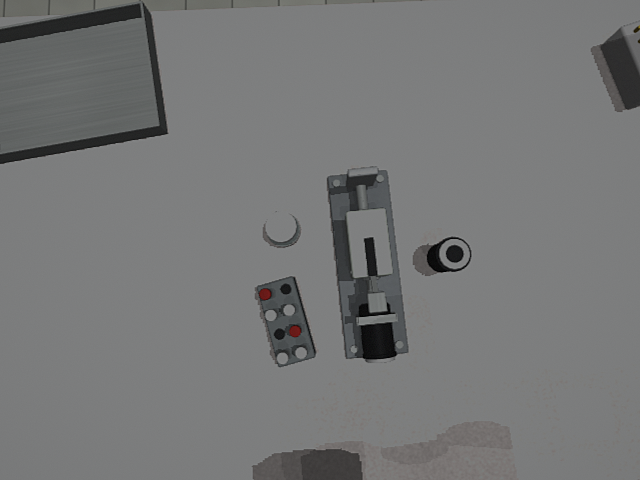

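View pics/scene.png

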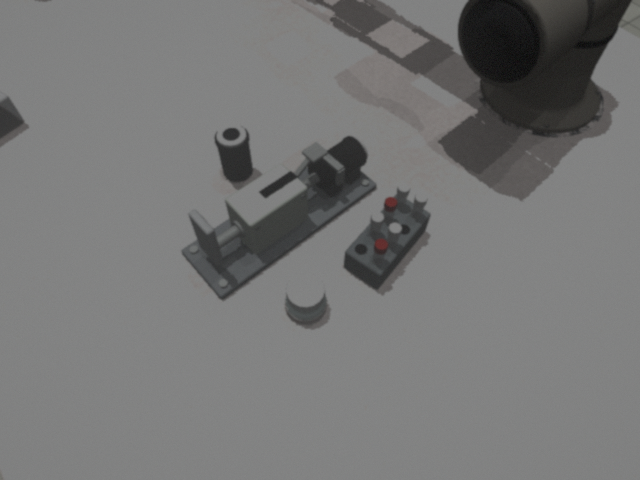

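The top view shows the handle at about (363,172), the housing at (368,243), the pad at (377,302) and the bucket at (378,335). The rack (285,320) and jar (281,229) are on one side, the spare bucket (450,254) on the other. The frame's +x points toward the robot.

```bash
python3 - <<'E'
from h import *
f=np.load('top.npz');w=f['w'];im=f['im']
def comp(z0,z1,box):
    u0,u1,v0,v1=box
    m=np.zeros((480,640),np.uint8);m[v0:v1,u0:u1]=((w[v0:v1,u0:u1,2]>z0)&(w[v0:v1,u0:u1,2]<z1))
    p=w[m>0]; r=cv2.minAreaRect((p[:,:2]*1000).astype(np.float32))
    print(box,len(p),p.mean(0).round(4),'rect',np.round(r[0],1),np.round(r[1],1),round(r[2],1)); return p
comp(.107,.125,(335,390,155,190))
comp(.080,.096,(340,400,200,285))
comp(.098,.116,(360,395,285,318))
comp(.005,.02,(320,415,165,365))
comp(.08,.1,(430,480,230,280))
comp(.04,.06,(260,303,205,250))
comp(.03,.1,(245,320,270,370))
E
```

```text
(335, 390, 155, 190) 276 [ 0.6687 -0.0301  0.1146] rect [669.8 -30.4] [12.5 43.1] 4.7
(340, 400, 200, 285) 2799 [ 0.5687 -0.0385  0.0886] rect [564.4 -39.2] [112.   60.4] 4.5
(360, 395, 285, 318) 388 [ 0.4844 -0.0457  0.1081] rect [487.  -45.6] [34.9 25.9] 5.8
(320, 415, 165, 365) 5603 [ 0.5453 -0.0358  0.0127] rect [545.7 -41.6] [302.7 113.2] 7.1
(430, 480, 230, 280) 905 [ 0.5513 -0.1611  0.0856] rect [ 551.6 -161.9] [50.1 50.7] 25.3
(260, 303, 205, 250) 787 [0.6016 0.0947 0.0504] rect [601.8  95.1] [48.  48.7] 86.4
(245, 320, 270, 370) 3295 [0.4552 0.088  0.0546] rect [454.7  89.7] [130.   60.2] 15.1
```

```bash
cat >> h.py <<'E'
from scipy.spatial.transform import Rotation as Ro
def plan(p,ang=None):
    s=status.observe();R=Ro.from_euler('xyz',s['tool_rot'])
    print('shift cm',(R.inv().apply(np.array(p)-s['tool_pos'])*100).round(2))
    if ang is not None:
        # tool z at ang, tool y down
        z=np.array([np.cos(ang),np.sin(ang),0]);y=np.array([0,0,-1.]);x=np.cross(y,z)
        print('rotvec',(R.inv()*Ro.from_matrix(np.stack([x,y,z],1))).as_rotvec().round(4))
H=np.array([.6695,-.0303]);P=np.array([.4835,-.0457]);E=(P-H)/np.linalg.norm(P-H);N=np.array([-E[1],E[0]])
O=(H+105*E/1000+P-82*E/1000)/2
E
python3 - <<'E'
from h import *
print(E,O,np.linalg.norm(H-P))
w=np.load('top.npz')['w'].reshape(-1,3);w=w[~np.isnan(w).any(1)]
q=(w[:,:2]-O);fx=q@E*1000;fy=q@N*1000
for a in range(-130,185,8):
    m=(fx>=a)&(fx<a+8)&(abs(fy)<20)
    if m.any(): print(a,m.sum(),np.round(np.percentile(w[m,2]*1000,[50,98])),end='; ')
h=w[:,2]
for nm,m in (('bar',(fx>80)&(fx<110)&(abs(fy)<40)&(h>.07)),('pad',(abs(fx-82)<25)&(abs(fy)<20)&(h>.1)),('hd',(abs(fx+105)<20)&(abs(fy)<30)&(h>.108)),('hous',(fx>-70)&(fx<50)&(abs(fy)<40)&(abs(h-.088)<.006))):
    print(nm,fx[m].min().round(1),fx[m].max().round(1),fy[m].min().round(1),fy[m].max().round(1),h[m].max())
plan([*H,.2036],np.arctan2(-E[1],-E[0]))
E
```

```text
[-0.99658996 -0.08251336] [ 0.56503922 -0.0389489 ] 0.18663643802859076
-130 5 [11. 12.]; -122 2 [13. 14.]; -114 86 [115. 117.]; -106 476 [ 91. 117.]; -98 119 [14. 60.]; -90 119 [14. 60.]; -82 120 [14. 61.]; -74 111 [15. 60.]; -66 40 [57. 65.]; -58 85 [88. 91.]; -50 147 [89. 91.]; -42 147 [89. 91.]; -34 150 [89. 91.]; -26 147 [88. 91.]; -18 148 [89. 91.]; -10 147 [89. 92.]; -2 148 [89. 92.]; 6 152 [89. 92.]; 14 148 [89. 92.]; 22 152 [89. 92.]; 30 151 [89. 92.]; 38 163 [88. 92.]; 46 134 [53. 93.]; 54 128 [14. 97.]; 62 141 [ 53. 110.]; 70 147 [108. 111.]; 78 162 [108. 111.]; 86 155 [108. 111.]; 94 127 [ 73. 109.]; 102 152 [77. 80.]; 110 139 [75. 79.]; 118 146 [72. 76.]; 126 151 [72. 76.]; 134 145 [72. 76.]; 142 154 [72. 76.]; 150 144 [72. 76.]; 158 148 [73. 78.]; 166 86 [70. 74.]; 174 11 [0. 3.]; 182 124 [1. 3.]; bar 80.0 110.0 -29.2 30.4 0.11198757287422567
pad 63.4 95.7 -12.8 13.4 0.11206900398967345
hd -111.3 -98.8 -21.4 21.6 0.11921499125951518
hous -55.2 49.5 -29.8 30.5 0.0934522025215404
shift cm [-63.94   0.07 -32.4 ]
rotvec [ 1.0000e-03 -1.3946e+00 -1.1000e-03]
```

```bash
python3 -m pendant '[[[-63.9,0,-32.4,0,-1.395,0,3.4],[-63.9,0,-32.4,0,-1.395,0,3.4],[-63.9,0,-32.4,0,-1.395,0,3.4],[-63.9,0,-32.4,0,-1.395,0,3.4],[-63.9,0,-32.4,0,-1.395,0,3.4],[-63.9,0,-32.4,0,-1.395,0,3.4],[-63.9,0,-32.4,0,-1.395,0,3.4],[-63.9,0,-32.4,0,-1.395,0,3.4],[-63.9,0,-32.4,0,-1.395,0,3.4],[-63.9,0,-32.4,0,-1.395,0,3.4],[-63.9,0,-32.4,0,-1.395,0,3.4],[-63.9,0,-32.4,0,-1.395,0,3.4],[-63.9,0,-32.4,0,-1.395,0,3.4],[-63.9,0,-32.4,0,-1.395,0,3.4],[-63.9,0,-32.4,0,-1.395,0,3.4],[-63.9,0,-32.4,0,-1.395,0,3.4],[-63.9,0,-32.4,0,-1.395,0,3.4],[-63.9,0,-32.4,0,-1.395,0,3.4],[-63.9,0,-32.4,0,-1.395,0,3.4],[-63.9,0,-32.4,0,-1.395,0,3.4]]]' 10
python3 - <<'E'
from h import *
s=status.observe();print(s['time'],s['qpos'].round(3))
cam('wrist','w1.png')
plan([*H,.085],np.arctan2(-E[1],-E[0]))
E
```

```text
time: 2.1
tool_pos: [0.6688, -0.0318, 0.2048]
tool_rot: [-1.57, -0.0, -1.489]
contact_force: [0.1, 0.4, 0.5]
opening: 0.0342
2.1 [-0.162  0.618  1.069 -0.     1.454 -0.243]
shift cm [-0.13 11.98  0.07]
rotvec [-0.0004 -0.0008  0.0002]
```

View pics/w1.png

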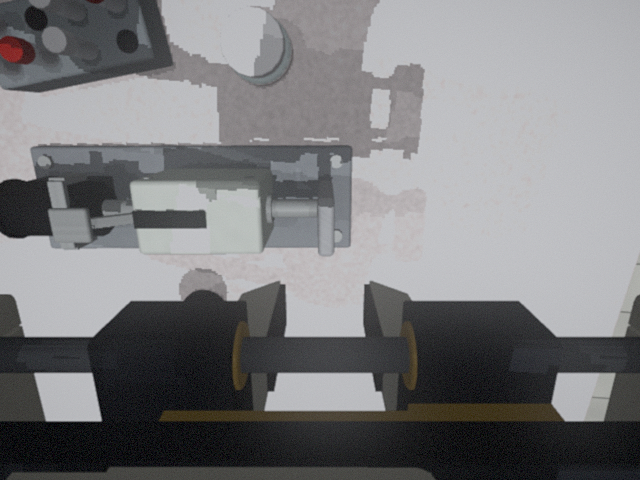

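The wrist view shows the handle at column 326. The gap between the fingers is centred at about 325 and the frame lies along the jaw axis, so the tool is aligned. I'll descend around the paddle.

```bash
python3 -m pendant '[[[-0.1,3,0.05,0,0,0,3.4],[-0.1,6,0.05,0,0,0,3.4],[-0.1,8,0.05,0,0,0,3.4],[-0.1,9.5,0.05,0,0,0,3.4],[-0.1,11,0.05,0,0,0,3.4],[-0.1,12,0.05,0,0,0,3.4],[-0.1,12,0.05,0,0,0,3.4],[-0.1,12,0.05,0,0,0,3.4]]]'
python3 -m pendant '[[[0,0,0,0,0,0,0.8],[0,0,0,0,0,0,0.8],[0,0,0,0,0,0,0.8],[0,0,0,0,0,0,0.8],[0,0,0,0,0,0,0.8],[0,0,0,0,0,0,0.8],[0,0,0,0,0,0,0.8],[0,0,0,0,0,0,0.8]]]' 30
```

```text
time: 2.95
tool_pos: [0.6698, -0.03, 0.0849]
tool_rot: [-1.57, -0.0, -1.488]
contact_force: [-0.1, -0.4, -0.2]
opening: 0.034
time: 3.75
tool_pos: [0.6699, -0.0298, 0.0848]
tool_rot: [-1.57, -0.0, -1.488]
contact_force: [-1.0, 1.7, 4.2]
opening: 0.0115
```

```bash
python3 -m pendant '[[[0,0,0.2,0,0,0,0.8],[0,0,0.5,0,0,0,0.8],[0,0,0.8,0,0,0,0.8],[0,0,1.1,0,0,0,0.8],[0,0,1.4,0,0,0,0.8],[0,0,1.6,0,0,0,0.8],[0,0,1.6,0,0,0,0.8],[0,0,1.6,0,0,0,0.8]]]'
python3 -m pendant '[[[0,0,0.2,0,0,0,0.8],[0,0,0.5,0,0,0,0.8],[0,0,0.8,0,0,0,0.8],[0,0,1.0,0,0,0,0.8],[0,0,1.2,0,0,0,0.8],[0,0,1.2,0,0,0,0.8],[0,0,1.2,0,0,0,0.8]]]'
```

```text
time: 4.55
tool_pos: [0.6852, -0.0285, 0.0848]
tool_rot: [-1.572, -0.0, -1.488]
contact_force: [-3.5, -0.8, 7.7]
opening: 0.0117
time: 5.25
tool_pos: [0.6955, -0.0276, 0.0847]
tool_rot: [-1.576, 0.0, -1.488]
contact_force: [-9.4, -0.6, 9.1]
opening: 0.0117
```

```bash
python3 -m pendant '[[[0,0,0.1,0,0,0,0.8],[0,0,0.2,0,0,0,0.8],[0,0,0.2,0,0,0,0.8],[0,0,0.2,0,0,0,0.8]]]'
```

```text
time: 5.65
tool_pos: [0.6969, -0.0275, 0.0847]
tool_rot: [-1.577, 0.0, -1.488]
contact_force: [-11.7, -0.2, 11.8]
opening: 0.0115
```

```bash
python3 -m pendant '[[[0,0,0.1,0,0,0,0.8],[0,0,0.2,0,0,0,0.8],[0,0,0.2,0,0,0,0.8],[0,0,0.2,0,0,0,0.8]]]'
```

```text
time: 6.05
tool_pos: [0.6994, -0.0273, 0.0847]
tool_rot: [-1.576, 0.0, -1.488]
contact_force: [-10.0, 0.0, 10.5]
opening: 0.0118
```

```bash
python3 -m pendant '[[[0,0,0.1,0,0,0,0.8],[0,0,0.1,0,0,0,0.8],[0,0,0.1,0,0,0,0.8]]]'
```

```text
time: 6.35
tool_pos: [0.7004, -0.0272, 0.0847]
tool_rot: [-1.576, 0.0, -1.488]
contact_force: [-9.7, -1.1, 10.8]
opening: 0.0115
```

```bash
python3 -m pendant '[[[0,0,0.1,0,0,0,0.8],[0,0,0.1,0,0,0,0.8],[0,0,0.1,0,0,0,0.8]]]'
```

```text
time: 6.65
tool_pos: [0.7015, -0.0271, 0.0847]
tool_rot: [-1.575, 0.0, -1.488]
contact_force: [-8.7, -0.2, 9.3]
opening: 0.0115
```

```bash
python3 -m pendant '[[[0,0,0.1,0,0,0,0.8],[0,0,0.1,0,0,0,0.8],[0,0,0.1,0,0,0,0.8]]]'
```

```text
time: 6.95
tool_pos: [0.7024, -0.027, 0.0847]
tool_rot: [-1.576, 0.0, -1.488]
contact_force: [-9.3, -0.3, 9.1]
opening: 0.0117
```

```bash
python3 -m pendant '[[[0,0,0.1,0,0,0,0.8],[0,0,0.1,0,0,0,0.8],[0,0,0.1,0,0,0,0.8]]]'
```

```text
time: 7.25
tool_pos: [0.7034, -0.0269, 0.0847]
tool_rot: [-1.576, 0.0, -1.488]
contact_force: [-9.4, -1.0, 9.6]
opening: 0.0119
```

Force is level at the bare spring value, after a possible bump near 28 mm. I'll ease back to see if the sear holds.

```bash
python3 -m pendant '[[[0,0,-0.1,0,0,0,0.8],[0,0,-0.2,0,0,0,0.8],[0,0,-0.3,0,0,0,0.8],[0,0,-0.3,0,0,0,0.8],[0,0,-0.3,0,0,0,0.8]]]'
```

```text
time: 7.75
tool_pos: [0.7013, -0.0271, 0.0847]
tool_rot: [-1.574, -0.0, -1.488]
contact_force: [-6.7, -0.3, 8.8]
opening: 0.0115
```

```bash
python3 -m pendant '[[[0,0,-0.1,0,0,0,0.8],[0,0,-0.2,0,0,0,0.8],[0,0,-0.2,0,0,0,0.8],[0,0,-0.2,0,0,0,0.8]]]'
```

```text
time: 8.15
tool_pos: [0.6992, -0.0273, 0.0847]
tool_rot: [-1.574, -0.0, -1.488]
contact_force: [-6.1, -0.3, 8.1]
opening: 0.0113
```

Not caught, since it follows the tool freely. I'll carry on drawing.

```bash
python3 -m pendant '[[[0,0,0.1,0,0,0,0.8],[0,0,0.2,0,0,0,0.8],[0,0,0.3,0,0,0,0.8],[0,0,0.4,0,0,0,0.8],[0,0,0.5,0,0,0,0.8],[0,0,0.5,0,0,0,0.8],[0,0,0.5,0,0,0,0.8]]]'
```

```text
time: 8.85
tool_pos: [0.7034, -0.0269, 0.0847]
tool_rot: [-1.576, 0.0, -1.488]
contact_force: [-9.0, -1.5, 9.2]
opening: 0.0113
```

```bash
python3 -m pendant '[[[0,0,0.1,0,0,0,0.8],[0,0,0.15,0,0,0,0.8],[0,0,0.15,0,0,0,0.8],[0,0,0.15,0,0,0,0.8]]]'
```

```text
time: 9.25
tool_pos: [0.7047, -0.0268, 0.0847]
tool_rot: [-1.576, 0.0, -1.488]
contact_force: [-10.6, -1.4, 10.4]
opening: 0.0118
```

```bash
python3 -m pendant '[[[0,0,0.1,0,0,0,0.8],[0,0,0.1,0,0,0,0.8],[0,0,0.1,0,0,0,0.8],[0,0,0.1,0,0,0,0.8]]]'
```

```text
time: 9.65
tool_pos: [0.7057, -0.0268, 0.0847]
tool_rot: [-1.576, 0.0, -1.488]
contact_force: [-10.3, 0.3, 10.0]
opening: 0.0112
```

```bash
python3 -m pendant '[[[0,0,0.1,0,0,0,0.8],[0,0,0.2,0,0,0,0.8],[0,0,0.2,0,0,0,0.8],[0,0,0.2,0,0,0,0.8]]]'
```

```text
time: 10.05
tool_pos: [0.7075, -0.0266, 0.0847]
tool_rot: [-1.577, 0.0, -1.488]
contact_force: [-11.6, -0.9, 10.2]
opening: 0.0116
```

```bash
python3 -m pendant '[[[0,0,0.1,0,0,0,0.8],[0,0,0.15,0,0,0,0.8],[0,0,0.15,0,0,0,0.8],[0,0,0.15,0,0,0,0.8]]]'
```

```text
time: 10.45
tool_pos: [0.7083, -0.0265, 0.0846]
tool_rot: [-1.578, 0.0, -1.488]
contact_force: [-14.4, -0.9, 12.4]
opening: 0.0113
```

A steep rise of about 3 N in 0.8 mm, which looks like the buffer. I'll ease back to check that the sear holds.

```bash
python3 -m pendant '[[[0,0,-0.1,0,0,0,0.8],[0,0,-0.2,0,0,0,0.8],[0,0,-0.3,0,0,0,0.8],[0,0,-0.3,0,0,0,0.8],[0,0,-0.3,0,0,0,0.8]]]'
```

```text
time: 10.95
tool_pos: [0.7062, -0.0267, 0.0847]
tool_rot: [-1.576, 0.0, -1.488]
contact_force: [-9.9, -0.9, 10.9]
opening: 0.0114
```

```bash
python3 -m pendant '[[[0,0,-0.1,0,0,0,0.8],[0,0,-0.2,0,0,0,0.8],[0,0,-0.2,0,0,0,0.8],[0,0,-0.2,0,0,0,0.8]]]'
```

```text
time: 11.35
tool_pos: [0.7049, -0.0268, 0.0847]
tool_rot: [-1.575, 0.0, -1.488]
contact_force: [-7.4, -0.3, 8.4]
opening: 0.0113
```

```bash
python3 -m pendant '[[[0,0,-0.1,0,0,0,0.8],[0,0,-0.2,0,0,0,0.8],[0,0,-0.2,0,0,0,0.8],[0,0,-0.2,0,0,0,0.8]]]'
```

```text
time: 11.75
tool_pos: [0.7045, -0.0268, 0.0847]
tool_rot: [-1.571, -0.0, -1.488]
contact_force: [-2.0, -0.3, 6.4]
opening: 0.0114
```

It holds: the force has fallen to 2 N while the tool stays at about 34.7 mm. I'll unload the rest, then open wide enough that neither finger touches, and lift.

```bash
python3 -m pendant '[[[0,0,-0.05,0,0,0,0.8],[0,0,-0.05,0,0,0,0.8],[0,0,-0.05,0,0,0,3.4],[0,0,-0.05,0,0,0,3.4],[0,0,-0.05,0,0,0,3.4],[0,0,-0.05,0,0,0,3.4],[0,0,-0.05,0,0,0,3.4],[0,0,-0.05,0,0,0,3.4],[0,0,-0.05,0,0,0,3.4]]]'
python3 - <<'E'
from h import *
d=cam('top','t2.png');w=world(d).reshape(-1,3);q=w[:,:2]-O;fx=q@E*1000;fy=q@N*1000
cv2.imwrite('pics/t2c.png',cv2.resize(d['image'][100:380,240:500,::-1],None,fx=2,fy=2))
cam('scene','s2.png')
E
```

```text
time: 12.65
tool_pos: [0.704, -0.0269, 0.0843]
tool_rot: [-1.571, -0.0, -1.488]
contact_force: [-0.7, 0.1, 0.2]
opening: 0.0342
```

View pics/s2.png

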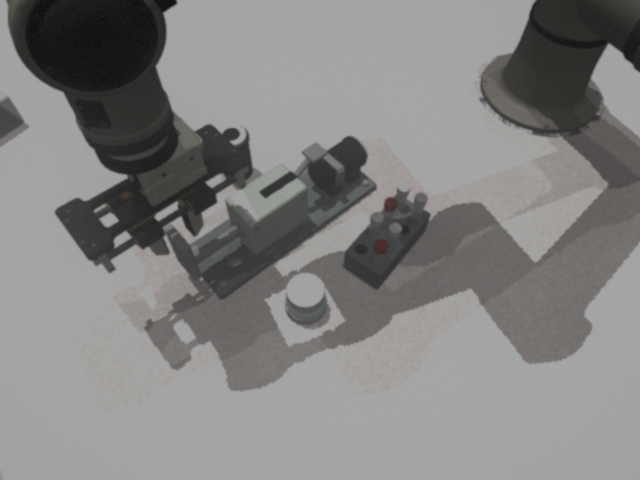

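In the scene view the handle stands drawn back at about (185,255), where it was at (205,235), with the fingers open around it. I'll lift.

```bash
python3 -m pendant '[[[0,-2,0,0,0,0,3.4],[0,-5,0,0,0,0,3.4],[0,-8,0,0,0,0,3.4],[0,-10,0,0,0,0,3.4],[0,-10,0,0,0,0,0],[0,-10,0,0,0,0,0],[0,-10,0,0,0,0,0]]]'
python3 - <<'E'
from h import *
d=cam('top');w=world(d).reshape(-1,3);q=w[:,:2]-O;fx=q@E*1000;fy=q@N*1000
m=(abs(fx+135)<40)&(abs(fy)<30)&(w[:,2]>.105)&(w[:,2]<.125)
print(m.sum(),fx[m].min() if m.any() else 0, fx[m].max() if m.any() else 0)
plan([*P,.135],np.arctan2(-E[1],-E[0]))
E
```

```text
time: 13.45
tool_pos: [0.7031, -0.0268, 0.1822]
tool_rot: [-1.574, 0.001, -1.488]
contact_force: [0.8, -0.0, -0.3]
opening: 0.0146
0 0 0
shift cm [  0.07   4.79 -22.03]
rotvec [ 0.0033  0.0004 -0.0006]
```

```bash
python3 -m pendant '[[[0,0,-5,0,0,0,0],[0,0,-10,0,0,0,0],[0,0,-15,0,0,0,0],[0.05,0,-19,0,0,0,0],[0.05,0,-22,0,0,0,0],[0.05,0,-22,0,0,0,0],[0.05,3,-22,0,0,0,0],[0.05,4.8,-22,0,0,0,0],[0.05,4.8,-22,0,0,0,0],[0.05,4.8,-22,0,0,0,0]]]'
python3 - <<'E'
from h import *
d=cam('top');w=world(d).reshape(-1,3);q=w[:,:2]-O;fx=q@E*1000;fy=q@N*1000
m=(abs(fx+135)<40)&(abs(fy)<30)&(w[:,2]>.105)&(w[:,2]<.125)
print(m.sum(),fx[m].min() if m.any() else 0, fx[m].max() if m.any() else 0)
cam('wrist','w3.png')
plan([*P,.108],np.arctan2(-E[1],-E[0]))
E
```

```text
time: 14.5
tool_pos: [0.4853, -0.0456, 0.1361]
tool_rot: [-1.572, 0.0, -1.488]
contact_force: [0.8, 0.3, 0.2]
opening: 0.0006
291 -145.6212454188949 -133.3623764298156
shift cm [-0.03  2.9  -0.23]
rotvec [-0.0014  0.0005  0.0005]
```

View pics/w3.png

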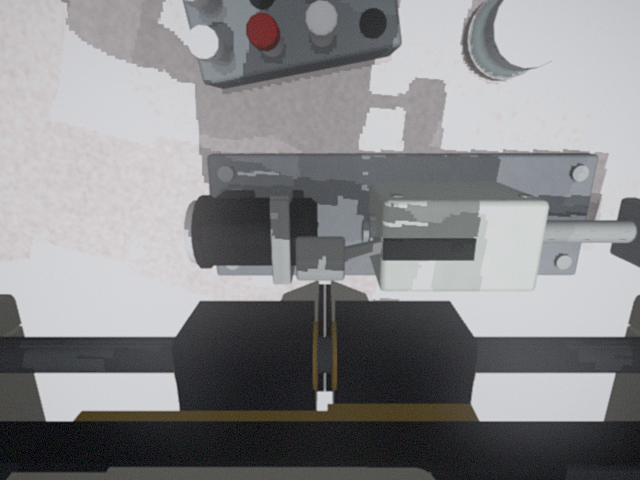

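The striker is cocked, with the handle centre at -139.5 mm (34.5 mm drawn). The pad, centred at column 320, is just under the fingers at column 325. I'll press it gently in steps.

```bash
python3 -m pendant '[[[0,1,-0.2,0,0,0,0],[0,2,-0.2,0,0,0,0],[0,2.6,-0.2,0,0,0,0],[0,2.8,-0.2,0,0,0,0],[0,3.0,-0.2,0,0,0,0],[0,3.2,-0.2,0,0,0,0],[0,3.2,-0.2,0,0,0,0]]]'
python3 -m pendant '[[[0,0.1,0,0,0,0,0],[0,0.2,0,0,0,0,0],[0,0.3,0,0,0,0,0],[0,0.4,0,0,0,0,0],[0,0.4,0,0,0,0,0]]]'
```

```text
time: 15.3
tool_pos: [0.4828, -0.0458, 0.1042]
tool_rot: [-1.571, -0.0, -1.488]
contact_force: [0.4, 0.6, 0.3]
opening: 0.0001
time: 15.8
tool_pos: [0.4827, -0.0458, 0.1002]
tool_rot: [-1.571, -0.0, -1.488]
contact_force: [0.6, -0.1, 0.2]
opening: 0.0003
```

```bash
python3 -m pendant '[[[0,0.1,0,0,0,0,0],[0,0.2,0,0,0,0,0],[0,0.2,0,0,0,0,0]]]'
```

```text
time: 16.1
tool_pos: [0.4827, -0.0458, 0.0982]
tool_rot: [-1.571, -0.0, -1.488]
contact_force: [0.1, 0.8, 0.2]
opening: 0.0004
```

```bash
python3 - <<'E'
from h import *
d=cam('top','t4.png');w=world(d).reshape(-1,3);q=w[:,:2]-O;fx=q@E*1000;fy=q@N*1000
m=(fx<-90)&(fx>-170)&(abs(fy)<30)&(w[:,2]>.105)&(w[:,2]<.125)
print(m.sum(),fx[m].min() if m.any() else 0, fx[m].max() if m.any() else 0)
s=cam('scene')['image'][100:220,230:410,::-1];k=cam('wrist')['image'][130:330,180:420,::-1]
cv2.imwrite('pics/c4.png',np.hstack([cv2.resize(s,(400,300)),cv2.resize(k,(360,300))]))
print(status.observe()['contact_force'])
E
```

```text
288 -146.32152926183977 -133.1432067843654
[-0.6274675   0.04298312 -0.04202097]
```

View pics/c4.png

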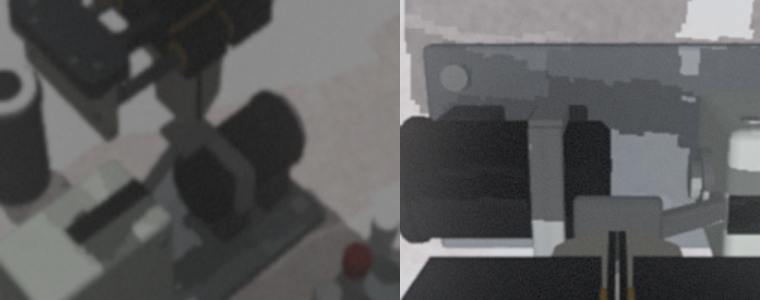

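```bash
python3 - <<'E'
from h import *
d=cam('wrist');w=world(d);q=w[...,:2]-O;fx=q@E*1000;fy=q@N*1000
for v in range(255,330,5):
    for u in (310,325):print((u,v),fx[v,u].round(),fy[v,u].round(),(w[v,u,2]*1000).round(1),end='  ')
    print()
d=cam('scene');w=world(d);q=w[...,:2]-O;fx=q@E*1000;fy=q@N*1000
m=(abs(fx-82)<14)&(abs(fy)<14)&(w[...,2]>.085)&(w[...,2]<.13)
h,e=np.histogram(w[m][:,2],15);print(h,e.round(3))
E
```

```text
(310, 255) 91.0 -5.0 71.3  (325, 255) 83.0 16.0 12.8  
(310, 260) 90.0 -14.0 104.2  (325, 260) 83.0 -14.0 104.2  
(310, 265) 90.0 -13.0 107.8  (325, 265) 83.0 -12.0 107.2  
(310, 270) 90.0 -10.0 107.5  (325, 270) 83.0 -10.0 107.3  
(310, 275) 90.0 -8.0 108.0  (325, 275) 83.0 -8.0 107.8  
(310, 280) 90.0 -5.0 106.8  (325, 280) 83.0 -6.0 109.0  
(310, 285) 89.0 -10.0 124.5  (325, 285) 83.0 -8.0 120.8  
(310, 290) 89.0 -10.0 129.9  (325, 290) 83.0 -8.0 124.1  
(310, 295) 89.0 -10.0 135.2  (325, 295) 83.0 -6.0 125.2  
(310, 300) 89.0 -10.0 139.3  (325, 300) 83.0 -4.0 125.9  
(310, 305) 86.0 -36.0 194.3  (325, 305) 83.0 -2.0 126.4  
(310, 310) 86.0 -36.0 196.9  (325, 310) 83.0 -0.0 128.3  
(310, 315) 86.0 -36.0 198.7  (325, 315) 83.0 2.0 128.1  
(310, 320) 86.0 -35.0 200.4  (325, 320) 83.0 4.0 129.9  
(310, 325) 86.0 -36.0 203.2  (325, 325) 83.0 6.0 129.9  
[  4   9   2  20 142  54   0   0   0   0   3   6  15   7  21] [0.096 0.099 0.101 0.103 0.105 0.107 0.11  0.112 0.114 0.116 0.119 0.121
 0.123 0.125 0.127 0.13 ]
```

The pad is still up at 108 mm and the striker is still cocked. The wrist depth puts the fingertips' visible end at about 117 mm, so they have not touched yet, although the reported TCP is 98 mm. I'll go on in small steps and watch the force.

```bash
python3 -m pendant '[[[0,0.1,0,0,0,0,0],[0,0.2,0,0,0,0,0],[0,0.2,0,0,0,0,0]]]'
```

```text
time: 16.65
tool_pos: [0.4827, -0.0458, 0.0961]
tool_rot: [-1.571, 0.0, -1.488]
contact_force: [-1.0, 0.7, 0.4]
opening: 0.0002
```

```bash
python3 -m pendant '[[[0,0.1,0,0,0,0,0],[0,0.2,0,0,0,0,0],[0,0.2,0,0,0,0,0]]]'; python3 - <<'E'
from h import *
d=cam('scene','s5.png')
cv2.imwrite('pics/c5.png',cv2.resize(d['image'][90:220,230:410,::-1],(800,578),interpolation=cv2.INTER_CUBIC))
w=world(d);q=w[...,:2]-O;fx=q@E*1000;fy=q@N*1000
m=(fx>40)&(fx<125)&(abs(fy)<60)
for v in range(130,165,2): print(v,[(u,int(fx[v,u]),int(fy[v,u]),int(w[v,u,2]*1000)) for u in range(300,346,6) if w[v,u,2]==w[v,u,2]])
E
```

```text
time: 16.95
tool_pos: [0.4827, -0.0458, 0.0941]
tool_rot: [-1.571, 0.0, -1.488]
contact_force: [-0.5, -0.0, -0.8]
opening: 0.0003
130 [(300, 36, -28, 197), (306, 42, -32, 196), (312, 51, -33, 190), (318, 56, -37, 190), (324, 90, -12, 149), (330, 199, 89, 1), (336, 209, 85, -1), (342, 216, 77, 0)]
132 [(300, 33, -32, 198), (306, 64, -5, 157), (312, 52, -32, 186), (318, 58, -36, 185), (324, 90, -12, 146), (330, 197, 88, 0), (336, 205, 81, -1), (342, 213, 75, -1)]
134 [(300, 33, -31, 194), (306, 64, -5, 154), (312, 69, -12, 156), (318, 78, -13, 150), (324, 90, -11, 142), (330, 195, 85, -1), (336, 202, 78, -1), (342, 210, 71, 0)]
136 [(300, 65, 7, 140), (306, 64, -6, 151), (312, 68, -13, 153), (318, 80, -11, 145), (324, 89, -13, 140), (330, 191, 81, -1), (336, 200, 75, -2), (342, 205, 66, 0)]
138 [(300, 65, 7, 136), (306, 64, -5, 146), (312, 68, -13, 150), (318, 79, -12, 142), (324, 91, -11, 134), (330, 186, 76, 1), (336, 195, 70, 0), (342, 204, 64, -1)]
140 [(300, 66, 8, 130), (306, 64, -5, 143), (312, 69, -11, 144), (318, 78, -13, 139), (324, 90, -12, 131), (330, 185, 75, -2), (336, 19
[... 1309 characters left out ...]
336, 120, -6, 73), (342, 129, -10, 70)]
158 [(300, 120, 77, -1), (306, 69, 0, 100), (312, 70, -10, 108), (318, 78, -14, 106), (324, 103, 1, 74), (330, 109, -6, 76), (336, 117, -10, 73), (342, 126, -13, 70)]
160 [(300, 116, 72, 0), (306, 67, -2, 99), (312, 69, -12, 106), (318, 77, -15, 104), (324, 101, -1, 74), (330, 107, -8, 75), (336, 114, -13, 74), (342, 125, -14, 67)]
162 [(300, 114, 69, 0), (306, 65, -3, 97), (312, 68, -12, 103), (318, 93, 2, 72), (324, 99, -3, 73), (330, 104, -11, 75), (336, 111, -16, 75), (342, 124, -16, 65)]
164 [(300, 113, 68, -3), (306, 64, -5, 96), (312, 87, 9, 66), (318, 90, -1, 72), (324, 97, -6, 72), (330, 102, -13, 74), (336, 108, -20, 76), (342, 121, -19, 65)]
```

View pics/c5.png

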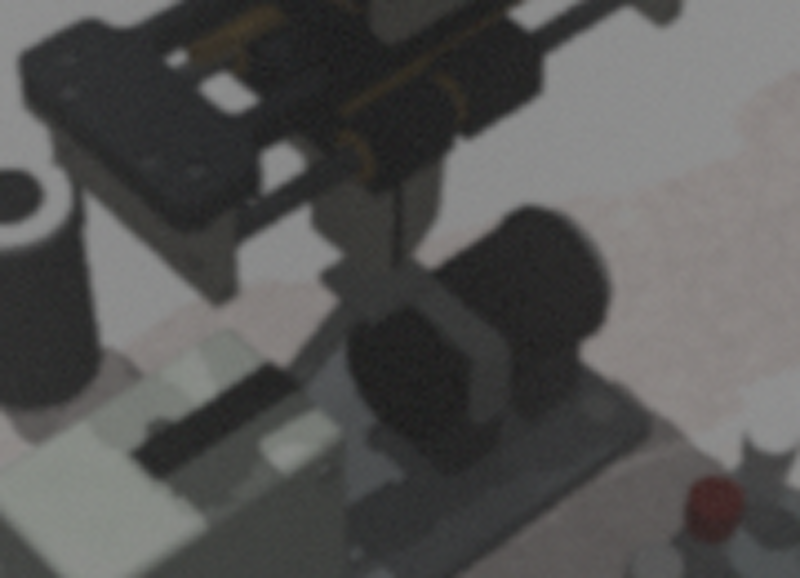

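The fingers are centred over the pad with a few mm still to go, and the pad is at 107 mm. I'll continue down.

```bash
python3 -m pendant '[[[0,0.1,0,0,0,0,0],[0,0.2,0,0,0,0,0],[0,0.3,0,0,0,0,0],[0,0.4,0,0,0,0,0],[0,0.4,0,0,0,0,0]]]'
```

```text
time: 17.5
tool_pos: [0.4827, -0.0458, 0.0901]
tool_rot: [-1.571, -0.0, -1.488]
contact_force: [0.7, 0.4, 0.4]
opening: 0.0004
```

```bash
python3 -m pendant '[[[0,0.1,0,0,0,0,0],[0,0.2,0,0,0,0,0],[0,0.3,0,0,0,0,0],[0,0.3,0,0,0,0,0]]]'
```

```text
time: 17.9
tool_pos: [0.4827, -0.0458, 0.0871]
tool_rot: [-1.571, 0.0, -1.488]
contact_force: [-0.1, -0.3, 0.4]
opening: 0.0004
```

```bash
python3 -m pendant '[[[0,0.1,0,0,0,0,0],[0,0.2,0,0,0,0,0],[0,0.3,0,0,0,0,0],[0,0.3,0,0,0,0,0]]]'
```

```text
time: 18.3
tool_pos: [0.4822, -0.0459, 0.0845]
tool_rot: [-1.572, -0.0, -1.488]
contact_force: [-2.7, -0.1, 5.1]
opening: 0.0003
```

```bash
python3 -m pendant '[[[0,0.1,0,0,0,0,0],[0,0.2,0,0,0,0,0],[0,0.2,0,0,0,0,0]]]'
```

```text
time: 18.6
tool_pos: [0.4815, -0.0458, 0.0824]
tool_rot: [-1.573, 0.0, -1.488]
contact_force: [-6.3, -1.2, 6.2]
opening: 0.0002
```

```bash
python3 -m pendant '[[[0,0.1,0,0,0,0,0],[0,0.2,0,0,0,0,0],[0,0.2,0,0,0,0,0]]]'
```

```text
time: 18.9
tool_pos: [0.4817, -0.0458, 0.0804]
tool_rot: [-1.573, 0.0, -1.488]
contact_force: [-5.0, -0.2, 6.3]
opening: 0.0006
```

```bash
python3 -m pendant '[[[0,0.1,0,0,0,0,0],[0,0.2,0,0,0,0,0],[0,0.2,0,0,0,0,0]]]'
```

```text
time: 19.2
tool_pos: [0.4808, -0.0458, 0.0782]
tool_rot: [-1.575, 0.0, -1.487]
contact_force: [-6.9, -0.7, 6.0]
opening: 0.0005
```

The pad swings forward as it goes down, about 6 mm per 10 mm, and drags the fingertips. I'll follow its arc.

```bash
python3 -m pendant '[[[0,0.05,-0.1,0,0,0,0],[0,0.1,-0.2,0,0,0,0],[0,0.2,-0.3,0,0,0,0],[0,0.2,-0.3,0,0,0,0]]]'
```

```text
time: 19.6
tool_pos: [0.4799, -0.046, 0.0763]
tool_rot: [-1.57, -0.0, -1.488]
contact_force: [-0.9, 0.5, 2.7]
opening: 0.0007
```

```bash
python3 -m pendant '[[[0,0.1,-0.05,0,0,0,0],[0,0.2,-0.1,0,0,0,0],[0,0.2,-0.1,0,0,0,0]]]'
```

```text
time: 19.9
tool_pos: [0.4789, -0.0461, 0.0741]
tool_rot: [-1.571, -0.0, -1.488]
contact_force: [-0.1, -0.6, -0.6]
opening: 0.0004
```

```bash
cat >> h.py <<'E'
def check(f=None):
    d=cam('top',f);w=world(d).reshape(-1,3);q=w[:,:2]-O;fx=q@E*1000;fy=q@N*1000;z=w[:,2]
    m=(fx<-85)&(fx>-175)&(abs(fy)<30)&(z>.105)&(z<.125)
    print('handle',m.sum(),fx[m].min() if m.any() else 0,fx[m].max() if m.any() else 0)
    m=(fx>150)&(fx<215)&(abs(fy)<18)&(z>.04)&(z<.09);print('sleeve max x',np.sort(fx[m])[-5:].round(1))
    m=(abs(fx-82)<13)&(abs(fy)<12)&(z>.08)&(z<.12)
    print('pad z',m.sum(),np.median(z[m]) if m.any() else 0)
E
python3 - <<'E'
from h import *
check()
E
```

```text
handle 285 -137.62350935553607 -124.71231305490966
sleeve max x []
pad z 0 0
```

```bash
python3 - <<'E'
from h import *
check();print(status.observe()['time'],status.observe()['contact_force'])
E
```

```text
handle 282 -100.74379644952224 -88.1355629844678
sleeve max x []
pad z 0 0
20.0 [-0.55506857  0.86285367  0.9386311 ]
```

The picture caught the striker mid-flight, so it has fired. I'll lift straight clear.

```bash
python3 -m pendant '[[[0,0,0,0,0,0,0],[0,-1,0.2,0,0,0,0],[0,-2,0.4,0,0,0,0],[0,-4,0.5,0,0,0,0],[0,-7,0.5,0,0,0,0],[0,-10,0.5,0,0,0,0],[0,-13,0.5,0,0,0,0],[3,-15,0.5,0,0,0,0],[7,-15,0.5,0,0,0,0],[11,-15,0.5,0,0,0,0],[15,-15,0.5,0,0,0,0],[19,-15,0.5,0,0,0,0],[22,-15,0.5,0,0,0,0],[22,-15,0.5,0,0,0,0],[22,-15,0.5,0,0,0,0]]]'
python3 - <<'E'
from h import *
check('t6.png')
im=cv2.imread('pics/t6.png');cv2.imwrite('pics/t6c.png',cv2.resize(im[150:390,240:490],(750,600*240*3//(600*3)*3 if 0 else 580)))
E
```

```text
time: 21.5
tool_pos: [0.5018, -0.2651, 0.2247]
tool_rot: [-1.571, 0.0, -1.489]
contact_force: [-0.3, -0.2, -1.1]
opening: 0.0005
handle 283 -110.38766600733867 -97.1636128319685
sleeve max x [186.8 187.2 187.5 187.6 187.6]
pad z 318 0.1085219323633212
```

View pics/t6c.png

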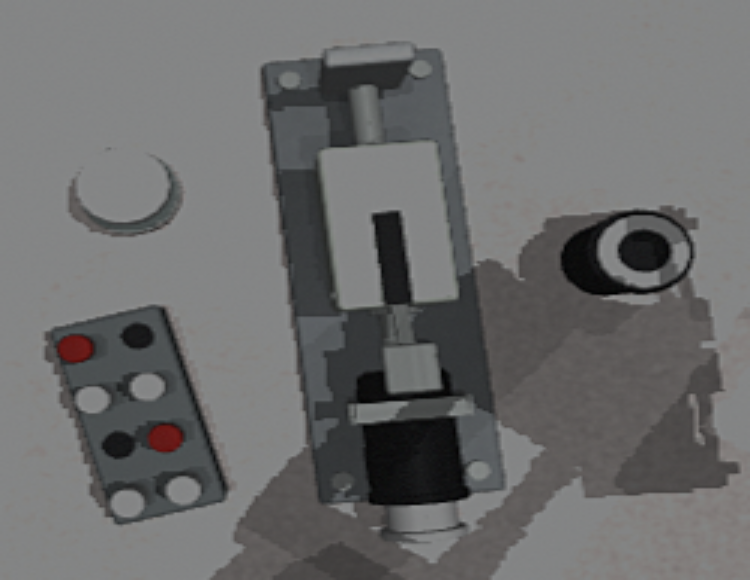

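The sleeve rim is clearly out of the bucket at crop (425,525), at x = 187 mm against 171.5 when stuck. The handle is back at rest (-104 mm), the pad is up (108.5 mm) and the bystanders look undisturbed. The arm is clear, so I'm handing in.

```bash
python3 - <<'E'
from h import *
robot.hand_in()
E
```

```text
the job is handed in; nothing more can be done
```

The sleeve is knocked about 16 mm out of the bucket (rim at x ≈ 187 mm against 171.5 mm when stuck), and the job is handed in at about 21.5 s.

- **Cocking:** I drew the striker back by its paddle until I felt the buffer begin, about 3.5 N over the spring. I then eased back until the sear carried it, at about 34.5 mm. With the fingers off, the handle stayed there.
- **Firing:** I pressed the thumb pad in small steps, following its arc once it began to drag the fingers. The highest force read was about 9 N. The sear tripped and the striker fired untouched.
- **Last checks:** The handle is within about 1 mm of rest and the pad is up at 108.5 mm. The bystanders look unmoved in the last picture; I did not measure them again. The arm is well clear, to one side and above.

**Disagreements:**
- The pad was only felt at a reported TCP height of about 86 mm, not 108 mm. The wrist depth also showed the closed fingertips about 20 mm above the reported TCP. I went by force there.
- An early force reading, 11.7 N at 27 mm of draw, looked like the sear bump. It was not, because easing back showed the striker was not yet caught.

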